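Unstack the vanity containers onto their coasters

TASK

The vanity containers were piled up while the counter was wiped. Take the stack apart from the top down and stand each container upright in the middle of the marble coaster of its own shape and size: square tin, small round trinket box, round glass canister, then the oblong cotton-pad box lying lengthwise along its coaster. Set each one down gently without dropping it, and leave the hair clip and the tongue scraper where they lie.

Things in the scene. Friction and masses are not known exactly. Their poses are not given: they have to be found in the camera images.
- tin_mid (a point): Square brushed-metal hairpin tin, 30 x 30 mm, 22 mm high, about 40 g; top of the stack at the start. Loose. Point at its centre, half-way up (11 mm above its underside); x and y axes square to its sides, z up.
- trinket_mid (a point): Round glazed ceramic trinket box with a flat lid fixed on, 44 mm diameter, 32 mm high, about 80 g; second from the top, under the tin. Loose. Point at its centre, half-way up (16 mm above its underside), z up.
- canister_mid (a point): Round frosted-glass canister with a flat pale wooden lid fixed on, 58 mm diameter, 50 mm high, about 180 g; third from the top, under the trinket box. Loose. Point at its centre, half-way up (25 mm above its underside), z up.
- padbox_mid (a point): Oblong grey cotton-pad box with a flat top, lid fixed on, 110 mm long (its x axis), 62 mm wide (y axis), 42 mm high, about 300 g; bottom of the stack, standing on the counter. Loose. Point at its centre, half-way up (21 mm above its underside), z up. The things above stand roughly centred on it and on one another, up to 15 mm off along its length.
- coaster_square: Square white marble coaster, 50 x 50 mm, 6 mm thick, fixed to the counter: the place of the tin. Origin at the centre of its underside (counter height, z = 0); x and y axes square to its sides.
- coaster_small: Smaller round white marble coaster, 62 mm diameter, 6 mm thick, flat, fixed: the place of the trinket box. Origin at the centre of its underside (z = 0).
- coaster_big: Bigger round white marble coaster, 80 mm diameter, 6 mm thick, flat, fixed: the place of the canister. Origin at the centre of its underside (z = 0).
- coaster_oblong: Oblong white marble coaster, 130 mm long (its x axis), 82 mm wide (y axis), 6 mm thick, flat, fixed: the place of the cotton-pad box. Origin at the centre of its underside (z = 0).
- hairclip: Red plastic claw hair clip, 62 x 30 mm, 22 mm high, lying loose on the counter among the coasters: leave it there. Origin at the centre of its underside.
- scraper: Flat steel tongue scraper, T-shaped, 124 mm long (x axis) with a 44 mm cross-bar at its +x end, 4 mm thick, lying loose on the counter: leave it there. Origin at the middle of the handle's underside.
Mind the look-alikes: they are no part of the job. What is shaped like the coaster_small but blue is not meant.

How it is judged (in metres and radians):
On the way, in this order (a step that is already met when the one before it is completed fails the run):
1. the tin stands released on the square coaster (horizontal distance between tin_mid and coaster_square below 0.012 m and z of tin_mid in the frame of coaster_square between 0.013 and 0.021 m and angle between tin_mid's own z axis and vertical below 0.1 rad and linear speed of tin below 0.02 m/s and contact force between the fingers and tin below 0.2 N), for 0.2 s.
2. the trinket box stands released on the small round coaster (horizontal distance between trinket_mid and coaster_small below 0.012 m and z of trinket_mid in the frame of coaster_small between 0.018 and 0.026 m and angle between trinket_mid's own z axis and vertical below 0.1 rad and linear speed of trinket below 0.02 m/s and contact force between the fingers and trinket below 0.2 N), for 0.2 s.
3. the canister stands released on the big round coaster (horizontal distance between canister_mid and coaster_big below 0.012 m and z of canister_mid in the frame of coaster_big between 0.027 and 0.035 m and angle between canister_mid's own z axis and vertical below 0.1 rad and linear speed of canister below 0.02 m/s and contact force between the fingers and canister below 0.2 N), for 0.2 s.
4. the cotton-pad box stands released on the oblong coaster (horizontal distance between padbox_mid and coaster_oblong below 0.012 m and z of padbox_mid in the frame of coaster_oblong between 0.023 and 0.031 m and angle between padbox_mid's own z axis and vertical below 0.1 rad and linear speed of padbox below 0.02 m/s and contact force between the fingers and padbox below 0.2 N and angle between the x axis of padbox_mid and the x axis of coaster_oblong, either way round below 0.2 rad), for 0.2 s.
At the end, for the whole second after the job is handed in: Tin on the square coaster, trinket box on the small round, canister on the big round, cotton-pad box on the oblong one lengthwise within 0.2 rad; each centred within 12 mm, flat on it (height within 4 mm, tilt under 0.1 rad), released and at rest (all of step 1 and all of step 2 and all of step 3 and all of step 4); the robot touches nothing.
It fails at once if a container is dropped (falls free from more than about 12 mm) ((linear speed of tin above 0.5 m/s and contact force between the fingers and tin below 0.05 N) or (linear speed of trinket above 0.5 m/s and contact force between the fingers and trinket below 0.05 N) or (linear speed of canister above 0.5 m/s and contact force between the fingers and canister below 0.05 N) or (linear speed of padbox above 0.5 m/s and contact force between the fingers and padbox below 0.05 N)).
It fails at once if a container is tipped over (angle between any of tin_mid, trinket_mid, canister_mid, padbox_mid's own z axis and vertical above 0.6 rad).
It fails at once if the hair clip or the tongue scraper is shifted by more than 25 mm (distance of any of hairclip, scraper from where it was at the start of the episode above 0.025 m).
It also fails if it takes over 109 s, if anything falls off the work surface, if the arm or the gripper's body presses on something with over 40 N, if the wrist force passes 120 N, or if a joint passes its speed limit or range.

ROBOT

A 7-joint arm with a two-finger parallel gripper is mounted at the origin on the work surface. World frame = base frame: x ahead of the robot, y to its left, z up, the work surface at z = 0. Lengths are in mm, angles in rad, forces in N, time in s.
With the tool pointing down it reaches from about 400 to 900 mm from the base axis. Payload 5.5 kg.
Tool frame: the origin (TCP) lies on the centre line of the jaws, within the pads' length; the fingertips stand 22 mm ahead of it and the grasp point (between the pads) lies 3 mm ahead of it (ctrl.tcp_to_tips is the distance from the TCP to the fingertips, in mm); z points along the fingers, y is the line along which they close (so a half turn about z gives the same grasp; the last joint's range is limited). The gripper opens to 92 mm and grips with 3 to 60 N. Pads are 19 mm wide; open, the fingers measure 130 mm over their backs; the gripper's body (75 mm by 190 mm) begins 47 mm behind the grasp point.
Start: joints at [1.464, 0.501, -0.427, 1.55, 0.221, 1.138, -0.21], TCP at [234.961, -606.047, 248.729] pointing down, gripper open.
Joint ranges: [-2.88, 2.88], [-0.31, 2.03], [-1.54, 1.56], [0.2, 2.42], [-1.41, 4.55], [0.19, 2.02], [-2.57, 2.57]. Speed limits (rad/s): [2.57, 2.57, 3.14, 3.14, 3.14, 3.14, 3.14].

INTERFACE

Orientations are given as a unit quaternion [w, x, y, z].
In Python, from cell import ctrl gives the robot as it stands.
- The arm moves only by the tool step_arm, never from a script. Its argument "plan" is a list of rows, each a list of 5 numbers: the shift along the tool's x, y, z in cm, then the turn about the tool's z in rad, then the closure in counts, from 0 (fully open) to 255 (shut). A call has 1 to 10 rows; each row shifts and turns the commanded pose from where the row before left it, along the tool's axes as they then stand; what a row does not reach is not made up. A row lasts 1/8 s, in which the tool goes at most 62.5 mm and 10.7 degrees, less where a joint would pass 70% of its speed; a pose out of reach is approached as far as the arm can. A call is refused whole if a number of a shift passes 6.25 or a number of a turn 0.188, either way. A call with a gripper value outside its range is refused whole. The fingers move at their own pace and stop on an object; the grip force is fixed at half the most. Time passes only in rows, so rows that do not move let the fingers close. It gives the time, the measured TCP pose, the force, the opening and the grip force at its end, in the units of the state.
- ctrl.get_state(): the state, without advancing time (a new reading comes with each control period).
- ctrl.get_image(name): name is "scene" or "top" or "wrist"; returns a dict with "pixels" (384x512x3 uint8, blue, green, red), "z_map" (384x512 float32, mm along the optical axis (not along the pixel's ray), 0 where there is no reading), "intrinsics" (3x3 intrinsics, pixels), "extrinsics" (4x4, takes a point from camera to world coordinates); the wrist camera has in their place "tool_from_camera" (4x4, takes a point from camera to tool coordinates, whose origin is the TCP and whose axes are the flange's). Camera axes: x right, y up, looking along -z (the intrinsics and any distortion apply to the point x, -y, -z); pixel columns grow to the right and rows downward; lengths in mm; the calibration is good to about 2 mm. A picture is of the moment at which its call begins: read the wrist's pose just before it.
- ctrl.job_done(): hands the job in; it is judged then, once.
The state is a dict: "time": time; "joint_pos": joint angles; "qd": joint speeds; "tau": joint torques, N m; "tool_pos": TCP position; "eef_rot": TCP orientation; "contact_force": force on the tool from outside, world axes, zero at the start; "ft_torque": the same for the moment, N m; "gripper_width": finger opening in mm; "grasp_force": force on a finger pad.
Only numpy, scipy, OpenCV 4.12 (cv2) and the standard library are available. Lean on these libraries where they do the work, as an engineer would, in place of code of your own. Each camera call takes 0.05 s, during which the arm holds its last target. There are 200 camera calls.

## Working session

There is one attempt and no reset: what is moved stays moved. The work goes in short steps, Python scripts to look and compute and a tool call to move; the robot and the scene stay as the last step left them, time stands still between calls to the robot, and variables do not carry over. Pictures are saved under pics/ and viewed, at most 14 in all, crops included, and the job is handed in when it is done.

Besides the shell and the picture viewer there is one more tool, called after "Request:" in YAML: its name, and indented under it one key for each argument. step_arm: Moves the arm, as the interface text tells. Its arguments: {"type":"object","properties":{"plan":{"type":"array","items":{"type":"array","items":{"type":"number"}}}},"required":["plan"]}

```bash
mkdir -p pics; ls
cat > h.py <<'E'
import numpy as np, cv2
from cell import ctrl
from scipy.spatial.transform import Rotation as R
def world(im, st=None):
    z=im["z_map"].astype(float); K=np.array(im["intrinsics"]); v,u=np.indices(z.shape)
    p=np.stack([(u-K[0,2])/K[0,0]*z,-(v-K[1,2])/K[1,1]*z,-z,np.ones_like(z)],-1)
    if "extrinsics" in im: T=np.array(im["extrinsics"])
    else:
        q=st["eef_rot"]; A=np.eye(4); A[:3,:3]=R.from_quat([q[1],q[2],q[3],q[0]]).as_matrix(); A[:3,3]=st["tool_pos"]
        T=A@np.array(im["tool_from_camera"])
    w=(p@T.T)[...,:3]; w[z<=0]=np.nan
    return w
E
python3 - <<'E'
from h import *
s=ctrl.get_state(); print(s["time"],s["tool_pos"],s["eef_rot"],s["gripper_width"])
t=ctrl.get_image("top"); c=ctrl.get_image("scene")
cv2.imwrite("pics/top.png",t["pixels"]); cv2.imwrite("pics/scene.png",c["pixels"])
w=world(t); np.savez("top.npz",w=w,p=t["pixels"])
print([k for k in t if k not in("pixels","z_map")], t["extrinsics"])
print(w[::48,::64].round().tolist())
E
```

```text
pics
0.0 [ 234.64794386 -605.46558982  247.68631126] [-9.51872645e-04  9.82952036e-01  1.83859640e-01 -1.46648148e-04] 92.03986817521455
['intrinsics', 'extrinsics'] [[ 3.05825746e-02  9.78035959e-01 -2.06180430e-01  3.00589151e+02]
 [-9.99532223e-01  2.98832970e-02 -6.50561174e-03 -3.19860871e+00]
 [-2.01371185e-04  2.06282942e-01  9.78492364e-01  1.11746275e+03]
 [ 0.00000000e+00  0.00000000e+00  0.00000000e+00  1.00000000e+00]]
[[[1320.0, 1011.0, -518.0], [1470.0, 880.0, -746.0], [1483.0, 611.0, -753.0], [1481.0, 335.0, -738.0], [1477.0, 64.0, -719.0], [1476.0, -202.0, -704.0], [1475.0, -464.0, -690.0], [1476.0, -724.0, -679.0]], [[867.0, 674.0, -5.0], [872.0, 514.0, -5.0], [877.0, 354.0, -6.0], [871.0, 190.0, 16.0], [884.0, 33.0, 0.0], [888.0, -126.0, 2.0], [891.0, -284.0, 5.0], [899.0, -445.0, -0.0]], [[738.0, 653.0, -1.0], [743.0, 498.0, -2.0], [745.0, 339.0, 6.0], [751.0, 184.0, 2.0], [756.0, 29.0, 2.0], [762.0, -127.0, -1.0], [766.0, -283.0, 1.0], [771.0, -438.0, 1.0]], [[616.0, 635.0, 1.0], [622.0, 484.0, -3.0], [626.0, 330.0, 1.0], [628.0, 176.0, 8.0], [635.0, 25.0, 0.0], [616.0, -119.0, 79.0], [645.0, -281.0, -3.0], [649.0, -433.0, -0.0]], [[499.0, 616.0, 5.0], [505.0, 469.0, 1.0], [510.0, 320.0, -2.0], [515.0, 171.0, -3.0], [518.0, 21.0, 3.0], [523.0, -128.0, 2.0], [528.0, -278.0, 1.0], [532.0, -427.0, 3.0]], [[389.0, 601.0, 3.0], [393.0, 457.0, -0.0], [398.0, 310.0, -1.0], [402.0, 164.0, -0.0], [406.0, 17.0, 3.0], [411.0, -130.0, -2.0], [415.0, -276.0, 1.0], [420.0, -421.0, 4.0]], [[282.0, 586.0, 3.0], [286.0, 445.0, -3.0], [290.0, 300.0, 1.0], [295.0, 157.0, -3.0], [299.0, 13.0, -0.0], [304.0, -130.0, -1.0], [308.0, -273.0, 3.0], [312.0, -416.0, 2.0]], [[179.0, 572.0, 1.0], [182.0, 434.0, -6.0], [187.0, 293.0, -5.0], [192.0, 151.0, -1.0], [196.0, 10.0, -0.0], [200.0, -131.0, 1.0], [205.0, -271.0, 1.0], [209.0, -412.0, 2.0]]]
```

View pics/top.png

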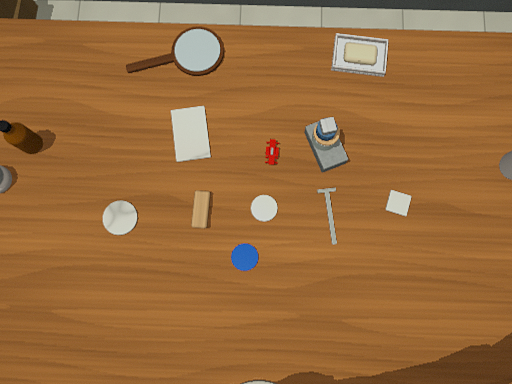

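View pics/scene.png

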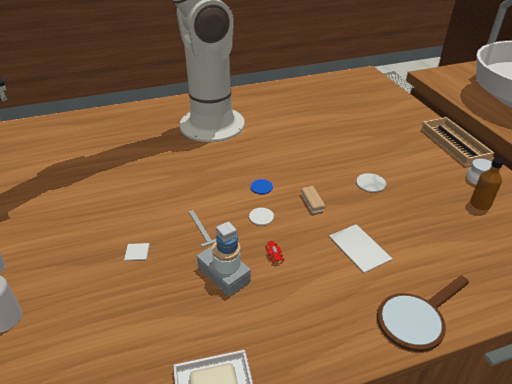

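The top view shows the stack at (327,140), the white square coaster at (399,203), the small white round one at (264,208) and its blue look-alike at (245,257). The big round coaster is at (120,217), the oblong one at (191,134), the clip at (272,152), the scraper at (330,215) and a wooden brush at (201,210). The other things that could be mistaken for a target are the mirror (198,50) and the soap dish (360,55). I choose the white ones and will check sizes using rays to known planes.

```bash
cat >> h.py <<'E'
def onplane(im,uv,z,st=None):
    K=np.array(im["intrinsics"]); T=np.array(im["extrinsics"]) if "extrinsics" in im else None
    if T is None:
        q=st["eef_rot"]; A=np.eye(4); A[:3,:3]=R.from_quat([q[1],q[2],q[3],q[0]]).as_matrix(); A[:3,3]=st["tool_pos"]
        T=A@np.array(im["tool_from_camera"])
    uv=np.atleast_2d(uv).astype(float)
    d=np.stack([(uv[:,0]-K[0,2])/K[0,0],-(uv[:,1]-K[1,2])/K[1,1],-np.ones(len(uv))],-1)@T[:3,:3].T
    return (T[:3,3]+d*((z-T[2,3])/d[:,2:]))[:,:2]
E
python3 - <<'E'
from h import *
t=ctrl.get_image("top"); p=t["pixels"].astype(int); w=world(t)
def seg(name,uv,z,mask,r=40):
    n,l=cv2.connectedComponents(mask.astype(np.uint8),connectivity=4); k=l[uv[1],uv[0]]
    v,u=np.where(l==k); q=onplane(t,np.stack([u,v],1),z)
    (c,s,a)=cv2.minAreaRect(q.astype(np.float32)); h=np.nanmedian(w[v,u,2])
    print(name,len(u),"cen",q.mean(0).round(1),"rect",np.round(c,1),np.round(s,1),"ang",round(a,1),"z",h, "k",k)
white=(p.min(2)>150)
for n,uv in dict(square=(399,203),small=(264,208),big=(120,222),oblong=(191,130)).items(): seg(n,uv,6,white)
red=(p[...,2]>120)&(p[...,1]<70); seg("clip",(268,152),11,red)
hi=lambda a,b:(w[...,2]>a)&(w[...,2]<b)
v,u=np.where(hi(25,300)[110:180,290:360]); u+=290;v+=110
q=w[v,u]
for a,b in((32,50),(80,104),(112,132),(138,160)):
    m=(q[:,2]>a)&(q[:,2]<b); 
    if m.sum()>5: print(a,b,m.sum(),q[m].mean(0).round(1),[np.round(x,1) for x in cv2.minAreaRect(q[m][:,:2].astype(np.float32))])
cv2.imwrite("pics/stack.png",cv2.resize(t["pixels"][90:225,240:420],None,fx=4,fy=4,interpolation=cv2.INTER_CUBIC))
g=(np.abs(p[...,0]-p[...,2])<25)&(p.mean(2)>110)&(w[...,2]<12)
n,l,s,c=cv2.connectedComponentsWithStats(g.astype(np.uint8))
for k in range(1,n):
    if s[k,4]>60 and 315<c[k,0]<345 and 180<c[k,1]<250: v,u=np.where(l==k); print("scraper",cv2.minAreaRect(onplane(t,np.stack([u,v],1),4).astype(np.float32)))
E
```

```text
square 449 cen [ 502.8 -309.1] rect [ 503.  -309.2] [48.9 49.6] ang 73.9 z 6.147597275781436 k 89
small 546 cen [481.4   1.8] rect [481.6   2.1] [58.4 57.8] ang 1.8 z 5.873078379082813 k 90
big 916 cen [448.6 332.5] rect [448.4 332.4] [76.5 76.7] ang 1.8 z 5.790573101290192 k 91
oblong 1751 cen [656.  182.5] rect [656.4 182.4] [129.4  80.7] ang 10.0 z 5.962889753016839 k 66
clip 238 cen [613.2 -13.3] rect [614.8 -12.7] [61.1 30.6] ang 1.4 z 17.513780695270725 k 1
32 50 654 [ 612.1 -141.6   41.9] [array([ 632.6, -138. ]), array([110.8,  63. ]), np.float64(23.8)]
80 104 216 [ 627.2 -130.3   91.7] [array([ 635.8, -130.6]), array([56.2, 48.2]), np.float64(81.1)]
112 132 117 [ 629.9 -124.   123.2] [array([ 637.6, -127.5]), array([42.4, 38.4]), np.float64(72.5)]
138 160 214 [ 638.5 -127.8  145.8] [array([ 639.3, -128.3]), array([30.5, 30.1]), np.float64(14.6)]
scraper ((468.51971435546875, -143.31674194335938), (127.99247741699219, 42.05299377441406), 1.0728280544281006)
```

View pics/stack.png

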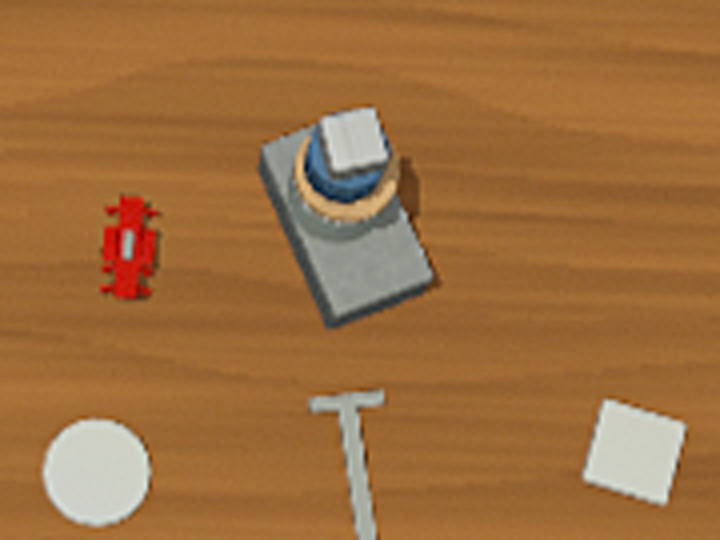

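All sizes and heights match: level tops at 42, 92, 124 and 146 mm, with the coasters at 6 mm. In the crop the tin is at about (355,140), the small white coaster at (97,473) and the square coaster at (635,452). I'll move over the stack now.

```bash
cat > go.py <<'E'
import sys; from h import *
# usage: go.py x y z [yaw_deg of tool x]  -> shift in tool axes (cm), turn (rad)
s=ctrl.get_state(); q=s["eef_rot"]; A=R.from_quat([q[1],q[2],q[3],q[0]]).as_matrix()
yaw=np.degrees(np.arctan2(A[1,0],A[0,0])); p=np.array(s["tool_pos"])
print("t",round(s["time"],2),"p",p.round(1),"yaw",yaw.round(2),"tilt",A[:,2].round(3),"w",round(s["gripper_width"],1),"gf",round(float(s["grasp_force"]),1),"F",np.round(s["contact_force"],1),"q",np.round(s["joint_pos"],2))
a=list(map(float,sys.argv[1:]))
if a:
    y2=a[3] if len(a)>3 else yaw; 
    print("before turn",(A.T@(np.array(a[:3])-p)/10).round(2),"turn",np.radians(yaw-y2).round(3))
    c,s_=np.cos(np.radians(y2)),np.sin(np.radians(y2)); B=np.array([[c,s_,0],[s_,-c,0],[0,0,-1]])
    print("after turn",(B.T@(np.array(a[:3])-p)/10).round(2))
E
python3 go.py 639 -128 248 14.6
```

```text
t 0.15 p [ 234.7 -605.6  247.9] yaw 21.19 tilt [-0.001  0.001 -1.   ] w 91.8 gf 0.0 F [-0.5  0.2  0.2] q [ 1.46  0.5  -0.43  1.55  0.22  1.14 -0.21]
before turn [ 5.496e+01 -2.992e+01  4.000e-02] turn 0.115
after turn [ 5.116e+01 -3.603e+01 -1.000e-02]
```

Request:
step_arm:
  plan:
    - [5,-2.7,0,0,0]
    - [5,-2.7,0,0,0]
    - [5,-2.7,0,0,0]
    - [5,-2.7,0,0,0]
    - [5,-2.7,0,0,0]
    - [5,-2.7,0,0,0]
    - [5,-2.7,0,0,0]
    - [5,-2.7,0,0,0]
    - [5,-2.7,0,0,0]
    - [0,0,0,0.115,0]

```text
time: 1.4
tool_pos: [569.8, -209.9, 248.8]
eef_rot: [-0.002, 0.991, 0.131, 0.001]
contact_force: [0.2, -0.7, 0.6]
gripper_width: 91.7
grasp_force: 0.0
```

```bash
python3 go.py 639 -128 248 14.6
python3 - <<'E'
from h import *
s=ctrl.get_state(); t=ctrl.get_image("wrist"); w=world(t,s); cv2.imwrite("pics/w1.png",t["pixels"])
for a,b in((85,100),(116,130),(140,156)):
    m=(w[...,2]>a)&(w[...,2]<b); q=w[m]
    m2=(abs(q[:,0]-639)<60)&(abs(q[:,1]+128)<60); q=q[m2]
    if len(q)>20: print(a,len(q),q.mean(0).round(1),cv2.minAreaRect(q[:,:2].astype(np.float32)))
E
```

```text
t 1.4 p [ 569.8 -209.9  248.8] yaw 15.0 tilt [ 0.002  0.004 -1.   ] w 91.7 gf 0.0 F [ 0.2 -0.7  0.6] q [ 0.74  0.45 -0.57  1.66  0.26  1.11 -1.21]
before turn [ 8.8  -6.12  0.12] turn 0.007
after turn [ 8.76 -6.19  0.08]
85 1172 [ 641.8 -143.5   91.8] ((641.2369995117188, -136.98190307617188), (43.437644958496094, 57.50025177001953), 84.6168441772461)
116 793 [ 644.5 -136.3  123.5] ((643.4240112304688, -131.305419921875), (42.859344482421875, 34.798397064208984), 12.365776062011719)
140 1926 [ 641.4 -127.7  145.5] ((641.1187133789062, -127.21931457519531), (29.64568519592285, 30.163297653198242), 14.951192855834961)
```

View pics/w1.png

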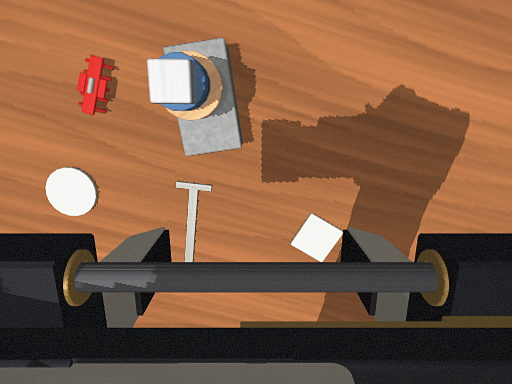

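The wrist view shows the tin at (169,82) on the blue trinket box, with the square coaster at (317,237). It agrees with the top view to 2 mm. I'll grasp the tin.

Request:
step_arm:
  plan:
    - [4.5,-3.05,0,0,0]
    - [4.45,-3.05,0,0,0]
    - [0,0,0,0,0]
    - [0,0,3,0,0]
    - [0,0,3,0,0]
    - [0,0,2,0,0]
    - [0,0,1,0,0]
    - [0,0,0.9,0,0]
    - [0,0,0,0,0]

```text
time: 2.58
tool_pos: [637.9, -135.3, 149.6]
eef_rot: [-0.0, 0.992, 0.127, -0.0]
contact_force: [-0.6, 0.2, 0.6]
gripper_width: 92.1
grasp_force: 0.0
```

```bash
python3 go.py 640.5 -127.5 149 15
```

```text
t 2.58 p [ 637.9 -135.3  149.6] yaw 14.6 tilt [-0. -0. -1.] w 92.1 gf 0.0 F [-0.6  0.2  0.6] q [ 0.54  0.63 -0.53  1.62  0.37  0.99 -1.42]
before turn [ 0.45 -0.69  0.06] turn -0.007
after turn [ 0.46 -0.69  0.06]
```

Request:
step_arm:
  plan:
    - [0.45,-0.7,0,0,0]
    - [0,0,0,0,0]
    - [0,0,0,0,120]
    - [0,0,0,0,150]
    - [0,0,0,0,200]
    - [0,0,0,0,255]
    - [0,0,0,0,255]
    - [0,0,0,0,255]
    - [0,0,0,0,255]
    - [0,0,0,0,255]

```text
time: 3.82
tool_pos: [640.5, -127.3, 149.7]
eef_rot: [0.0, 0.992, 0.127, 0.0]
contact_force: [0.4, -1.0, 0.3]
gripper_width: 29.8
grasp_force: 30.0
```

```bash
python3 go.py 503 -309 150 -16.1
```

```text
t 3.83 p [ 640.5 -127.3  149.7] yaw 14.6 tilt [ 0. -0. -1.] w 29.8 gf 30.0 F [ 0.4 -1.   0.3] q [ 0.53  0.63 -0.53  1.62  0.37  0.99 -1.44]
before turn [-17.89  14.11  -0.03] turn 0.536
after turn [-8.18 21.27 -0.03]
```

Request:
step_arm:
  plan:
    - [0,0,-1,0,255]
    - [0,0,-3,0,255]
    - [-3.58,2.82,0,0,255]
    - [-3.58,2.82,0,0,255]
    - [-3.58,2.82,0,0,255]
    - [-3.58,2.82,0,0,255]
    - [-3.57,2.83,0,0,255]
    - [0,0,0,0.179,255]
    - [0,0,0,0.179,255]
    - [0,0,0,0.178,255]

```text
time: 5.08
tool_pos: [503.1, -309.2, 190.6]
eef_rot: [0.0, 0.99, -0.143, 0.0]
contact_force: [-0.1, 0.8, -0.6]
gripper_width: 29.9
grasp_force: 30.0
```

```bash
python3 go.py 503 -309 32 -16.1;python3 - <<'E'
from h import *
t=ctrl.get_image("top"); cv2.imwrite("pics/t2.png",cv2.resize(t["pixels"][90:240,260:460],None,fx=3,fy=3))
w=world(t); 
for a,b in((85,98),(116,130)):
    m=(w[...,2]>a)&(w[...,2]<b)&(abs(w[...,0]-639)<60)&(abs(w[...,1]+132)<60); q=w[m]
    print(a,len(q),q.mean(0).round(1),cv2.minAreaRect(q[:,:2].astype(np.float32)))
E
```

```text
t 5.08 p [ 503.1 -309.2  190.6] yaw -16.47 tilt [ 0.001 -0.    -1.   ] w 29.9 gf 30.0 F [-0.1  0.8 -0.6] q [ 0.83  0.46 -0.42  1.76  0.22  0.97 -1.53]
before turn [-0.04 -0.02 15.86] turn -0.006
after turn [-2.000e-02 -1.000e-02  1.586e+01]
85 182 [ 627.9 -131.3   92.2] ((635.294189453125, -131.00314331054688), (56.19415283203125, 48.139102935791016), 83.4040756225586)
116 325 [ 639.8 -128.3  123.9] ((640.9198608398438, -128.45806884765625), (43.46382141113281, 41.494712829589844), 31.67049789428711)
```

View pics/t2.png

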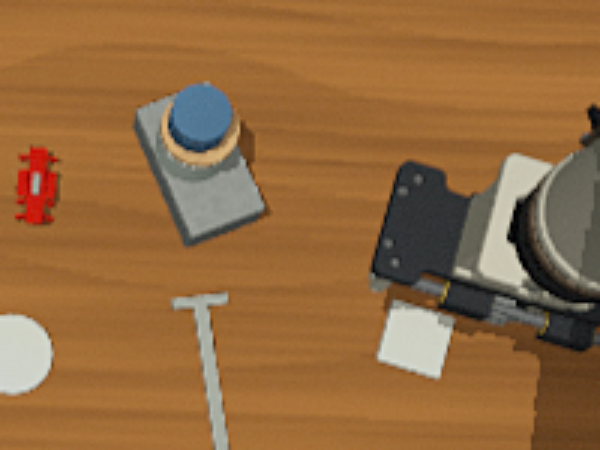

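The tin is held and the trinket box and the rest of the stack are undisturbed (trinket top at (200,118)). I'll lower the tin.

Request:
step_arm:
  plan:
    - [0,0,4,0,255]
    - [0,0,4,0,255]
    - [0,0,4,0,255]
    - [0,0,2.5,0,255]
    - [0,0,0.9,0,255]
    - [0,0,0.3,0,255]
    - [0,0,0,0,255]

```text
time: 6.0
tool_pos: [503.8, -309.4, 33.8]
eef_rot: [0.0, 0.99, -0.14, 0.001]
contact_force: [-0.6, -0.0, 0.1]
gripper_width: 30.0
grasp_force: 30.0
```

```bash
python3 go.py 503 -309 31.7
```

```text
t 6.0 p [ 503.8 -309.4   33.8] yaw -16.08 tilt [ 0.002 -0.001 -1.   ] w 30.0 gf 30.0 F [-0.6 -0.   0.1] q [ 0.77  0.68 -0.34  1.83  0.34  0.69 -1.62]
before turn [-0.09 -0.01  0.21] turn 0.0
after turn [-0.09 -0.01  0.21]
```

Request:
step_arm:
  plan:
    - [0,0,0.1,0,255]
    - [0,0,0.1,0,255]
    - [0,0,0,0,255]

```text
time: 6.38
tool_pos: [503.5, -309.4, 31.7]
eef_rot: [0.0, 0.99, -0.14, 0.001]
contact_force: [-0.9, 0.3, 5.3]
gripper_width: 29.5
grasp_force: 30.0
```

It touched the coaster at 5 N. Releasing.

Request:
step_arm:
  plan:
    - [0,0,0,0,160]
    - [0,0,0,0,130]
    - [0,0,0,0,90]
    - [0,0,0,0,60]
    - [0,0,-1,0,30]
    - [0,0,-4,0,0]
    - [0,0,-5,0,0]
    - [0,0,-5,0,0]
    - [0,0,-3.5,0,0]

```text
time: 7.5
tool_pos: [503.7, -309.2, 219.2]
eef_rot: [0.001, 0.99, -0.14, 0.002]
contact_force: [0.4, -0.5, -0.7]
gripper_width: 91.9
grasp_force: 0.0
```

```bash
python3 go.py 640.5 -128.5 212 14.6
python3 - <<'E'
from h import *
s=ctrl.get_state(); t=ctrl.get_image("wrist"); cv2.imwrite("pics/w2.png",t["pixels"]); w=world(t,s)
m=(w[...,2]>22)&(w[...,2]<34)&(abs(w[...,0]-503)<40)&(abs(w[...,1]+309)<40); q=w[m]
print(len(q),q.mean(0) if len(q) else 0)
E
```

```text
t 7.5 p [ 503.7 -309.2  219.2] yaw -16.1 tilt [ 0.003 -0.002 -1.   ] w 91.9 gf 0.0 F [ 0.4 -0.5 -0.7] q [ 0.84  0.43 -0.44  1.74  0.21  1.02 -1.52]
before turn [  8.13 -21.15   0.72] turn -0.536
after turn [ 17.79 -14.04   0.72]
804 [ 504.98786042 -309.88393939   27.48763134]
```

The tin stands on its coaster: its top is at 27.5 mm and it is centred within 2 mm. Next is the trinket box.

Request:
step_arm:
  plan:
    - [1.63,-4.23,0,0,0]
    - [1.63,-4.23,0,0,0]
    - [1.63,-4.23,0,0,0]
    - [1.62,-4.23,0,0,0]
    - [1.62,-4.23,0,0,0]
    - [0,0,0,0,0]
    - [0,0,0,0,0]

```text
time: 8.43
tool_pos: [639.4, -128.8, 215.7]
eef_rot: [0.0, 0.99, -0.14, -0.0]
contact_force: [-0.3, -0.3, 0.4]
gripper_width: 92.0
grasp_force: 0.0
```

```bash
python3 go.py 640.5 -128.5 119
```

```text
t 8.43 p [ 639.4 -128.8  215.7] yaw -16.09 tilt [-0.001 -0.001 -1.   ] w 92.0 gf 0.0 F [-0.3 -0.3  0.4] q [ 0.49  0.54 -0.47  1.57  0.27  1.09 -1.9 ]
before turn [ 0.1  -0.06  9.67] turn 0.0
after turn [ 0.1  -0.06  9.67]
```

Request:
step_arm:
  plan:
    - [0.1,0,4,0,0]
    - [0,0,3,0,0]
    - [0,0,2,0,0]
    - [0,0,0.6,0,0]
    - [0,0,0,0,80]
    - [0,0,0,0,120]
    - [0,0,0,0,180]
    - [0,0,0,0,255]
    - [0,0,0,0,255]
    - [0,0,0,0,255]

```text
time: 9.68
tool_pos: [640.9, -128.4, 120.0]
eef_rot: [-0.0, 0.99, -0.14, 0.0]
contact_force: [-0.2, -0.2, 1.9]
gripper_width: 43.3
grasp_force: 30.0
```

```bash
python3 go.py 481.5 2 150
```

```text
t 9.68 p [ 640.9 -128.4  120. ] yaw -16.1 tilt [ 0.  0. -1.] w 43.3 gf 30.0 F [-0.2 -0.2  1.9] q [ 0.46  0.65 -0.43  1.64  0.32  0.92 -1.94]
before turn [-18.93  -8.11  -3.01] turn 0.0
after turn [-18.93  -8.11  -3.  ]
```

Request:
step_arm:
  plan:
    - [0,0,-1,0,255]
    - [0,0,-3,0,255]
    - [-3.79,-1.62,0,0,255]
    - [-3.79,-1.62,0,0,255]
    - [-3.79,-1.62,0,0,255]
    - [-3.78,-1.62,0,0,255]
    - [-3.78,-1.62,0,0,255]
    - [0,0,0,0,255]
    - [0,0,0,0,255]

```text
time: 10.8
tool_pos: [482.2, 1.3, 160.4]
eef_rot: [0.0, 0.99, -0.14, 0.001]
contact_force: [0.8, -1.7, -0.1]
gripper_width: 43.5
grasp_force: 30.0
```

```bash
python3 go.py 481.5 2 36
python3 - <<'E'
from h import *
t=ctrl.get_image("top"); w=world(t); cv2.imwrite("pics/t3.png",t["pixels"])
for a,b in((34,50),(85,98)):
    m=(w[...,2]>a)&(w[...,2]<b)&(abs(w[...,0]-635)<75)&(abs(w[...,1]+134)<75); q=w[m]
    print(a,len(q),q.mean(0).round(1),cv2.minAreaRect(q[:,:2].astype(np.float32)))
E
```

```text
t 10.8 p [482.2   1.3 160.4] yaw -16.11 tilt [ 0.002 -0.001 -1.   ] w 43.5 gf 30.0 F [ 0.8 -1.7 -0.1] q [ 0.4   0.33 -0.53  2.04  0.23  0.82 -2.12]
before turn [-0.12 -0.05 12.44] turn 0.0
after turn [-0.09 -0.05 12.44]
34 656 [ 614.3 -141.9   42.1] ((632.5406494140625, -138.3982696533203), (110.84312438964844, 63.58729934692383), 23.708999633789062)
85 526 [ 639.8 -131.2   92.1] ((640.1509399414062, -131.7035369873047), (55.982078552246094, 55.39067459106445), 0.4909357726573944)
```

Request:
step_arm:
  plan:
    - [-0.1,0,4,0,255]
    - [0,0,4,0,255]
    - [0,0,3,0,255]
    - [0,0,1,0,255]
    - [0,0,0.4,0,255]
    - [0,0,0,0,255]
    - [0,0,0.1,0,255]
    - [0,0,0,0,255]

```text
time: 11.85
tool_pos: [480.9, 1.9, 35.4]
eef_rot: [0.0, 0.99, -0.14, 0.001]
contact_force: [0.6, -1.8, -1.5]
gripper_width: 43.6
grasp_force: 30.0
```

Request:
step_arm:
  plan:
    - [0,0,0.1,0,255]
    - [0,0,0.1,0,255]
    - [0,0,0,0,255]

```text
time: 12.22
tool_pos: [480.8, 2.0, 33.9]
eef_rot: [0.0, 0.99, -0.14, 0.0]
contact_force: [-4.0, -1.1, 13.2]
gripper_width: 43.4
grasp_force: 30.0
```

Contact at the expected height of 34 mm. Releasing.

Request:
step_arm:
  plan:
    - [0,0,0,0,130]
    - [0,0,0,0,100]
    - [0,0,0,0,70]
    - [0,0,0,0,40]
    - [0,0,-1,0,0]
    - [0,0,-4,0,0]
    - [0,0,-5,0,0]
    - [0,0,-5,0,0]

```text
time: 13.22
tool_pos: [480.0, 2.2, 184.7]
eef_rot: [-0.0, 0.99, -0.14, -0.0]
contact_force: [0.8, -0.4, -0.9]
gripper_width: 91.3
grasp_force: 0.0
```

```bash
python3 go.py 640 -131.5 180
python3 - <<'E'
from h import *
s=ctrl.get_state(); t=ctrl.get_image("wrist"); w=world(t,s)
m=(w[...,2]>30)&(w[...,2]<46)&(abs(w[...,0]-481)<40)&(abs(w[...,1]-2)<40); q=w[m]
print(len(q),q.mean(0).round(1) if len(q) else 0)
E
```

```text
t 13.22 p [480.    2.2 184.7] yaw -16.09 tilt [-0.  0. -1.] w 91.3 gf 0.0 F [ 0.8 -0.4 -0.9] q [ 0.43  0.3  -0.57  2.02  0.21  0.88 -2.1 ]
before turn [19.07  8.41  0.46] turn 0.0
after turn [19.07  8.41  0.47]
1758 [482.7   1.2  37.6]
```

The trinket box is placed, with its top at 37.6 mm and within 2 mm of centre. I'll go to the canister, turning to the pad box's yaw on the way because joint 7 is nearing its limit.

Request:
step_arm:
  plan:
    - [3.81,1.68,0,0,0]
    - [3.81,1.68,0,0,0]
    - [3.81,1.68,0,0,0]
    - [3.82,1.68,0,0,0]
    - [3.82,1.69,0,0,0]
    - [0,0,0,-0.175,0]
    - [0,0,0,-0.175,0]
    - [0,0,0,-0.175,0]
    - [0,0,0,-0.175,0]
    - [0,0,0,0,0]

```text
time: 14.52
tool_pos: [640.1, -131.7, 182.8]
eef_rot: [-0.0, 0.978, 0.207, 0.0]
contact_force: [0.0, 0.2, 0.3]
gripper_width: 91.7
grasp_force: 0.0
```

```bash
python3 go.py 640 -131.5 76
```

```text
t 14.53 p [ 640.1 -131.7  182.8] yaw 23.9 tilt [-0.     0.001 -1.   ] w 91.7 gf 0.0 F [0.  0.2 0.3] q [ 0.6   0.62 -0.63  1.59  0.4   1.06 -1.29]
before turn [ 0.   -0.02 10.68] turn 0.0
after turn [ 0.   -0.02 10.68]
```

Request:
step_arm:
  plan:
    - [0,0,4,0,0]
    - [0,0,4,0,0]
    - [0,0,2.2,0,0]
    - [0,0,0.8,0,0]
    - [0,0,0,0,60]
    - [0,0,0,0,85]
    - [0,0,0,0,120]
    - [0,0,0,0,255]
    - [0,0,0,0,255]
    - [0,0,0,0,255]

```text
time: 15.78
tool_pos: [640.7, -131.4, 73.6]
eef_rot: [0.0, 0.978, 0.208, 0.0]
contact_force: [-1.8, 1.0, 5.5]
gripper_width: 57.9
grasp_force: 30.0
```

```bash
python3 go.py 448.5 332.5 110
```

```text
t 15.78 p [ 640.7 -131.4   73.6] yaw 24.0 tilt [ 0.001 -0.    -1.   ] w 57.9 gf 30.0 F [-1.8  1.   5.5] q [ 0.55  0.75 -0.56  1.65  0.49  0.88 -1.35]
before turn [  1.31 -50.2   -3.66] turn 0.0
after turn [  1.31 -50.2   -3.64]
```

Request:
step_arm:
  plan:
    - [0,0,-1,0,255]
    - [0,0,-3,0,255]
    - [0,0,-3,0,255]
    - [0.1,-3,0,0,255]
    - [0.1,-4.2,0,0,255]
    - [0.1,-4.2,0,0,255]
    - [0.1,-4.2,0,0,255]
    - [0.1,-4.2,0,0,255]
    - [0.1,-4.2,0,0,255]
    - [0.1,-4.2,0,0,255]

```text
time: 17.02
tool_pos: [531.2, 129.6, 142.8]
eef_rot: [0.0, 0.978, 0.208, -0.0]
contact_force: [-0.6, 0.3, -1.9]
gripper_width: 57.2
grasp_force: 30.0
```

Request:
step_arm:
  plan:
    - [0.1,-4.2,0,0,255]
    - [0.1,-4.2,0,0,255]
    - [0.1,-4.2,0,0,255]
    - [0.1,-4.2,0,0,255]
    - [0.1,-4.2,0,0,255]
    - [0,0,0,0,255]
    - [0,0,0,0,255]

```text
time: 17.9
tool_pos: [451.1, 322.1, 142.6]
eef_rot: [0.001, 0.978, 0.208, -0.0]
contact_force: [-0.6, -0.2, -2.5]
gripper_width: 57.6
grasp_force: 30.0
```

```bash
python3 go.py 448.5 332.5 38
python3 - <<'E'
from h import *
t=ctrl.get_image("top"); w=world(t); cv2.imwrite("pics/t4.png",t["pixels"])
m=(w[...,2]>34)&(w[...,2]<50)&(abs(w[...,0]-635)<75)&(abs(w[...,1]+134)<75); q=w[m]
print(len(q),q.mean(0).round(1),cv2.minAreaRect(q[:,:2].astype(np.float32)))
E
```

```text
t 17.9 p [451.1 322.1 142.6] yaw 24.02 tilt [-0.    -0.001 -1.   ] w 57.6 gf 30.0 F [-0.6 -0.2 -2.5] q [-0.12  0.53 -0.7   1.88  0.43  0.89 -2.18]
before turn [ 0.19 -1.07 10.46] turn 0.0
after turn [ 0.18 -1.06 10.46]
1258 [ 631.1 -137.9   42. ] ((632.5328369140625, -137.84909057617188), (110.26679992675781, 63.534210205078125), 23.570388793945312)
```

View pics/t4.png

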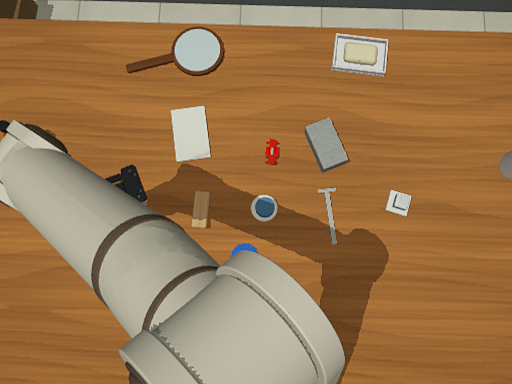

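The tin (398,203) and the trinket box (264,208) stand on their coasters, the clip and scraper have not moved, and the pad box at (327,144) is clear. I'll lower the canister.

Request:
step_arm:
  plan:
    - [0.2,-1.05,1,0,255]
    - [0,0,3,0,255]
    - [0,0,3,0,255]
    - [0,0,2.2,0,255]
    - [0,0,0.8,0,255]
    - [0,0,0.2,0,255]
    - [0,0,0,0,255]
    - [0,0,0,0,255]

```text
time: 18.95
tool_pos: [449.3, 333.5, 41.7]
eef_rot: [-0.0, 0.978, 0.208, 0.001]
contact_force: [0.2, 0.2, -2.5]
gripper_width: 57.9
grasp_force: 30.0
```

```bash
python3 go.py 448.5 332.5 37.6
```

```text
t 18.95 p [449.3 333.5  41.7] yaw 23.99 tilt [ 0.002  0.001 -1.   ] w 57.9 gf 30.0 F [ 0.2  0.2 -2.5] q [-0.23  0.68 -0.59  1.91  0.56  0.72 -2.3 ]
before turn [-0.12  0.06  0.41] turn 0.0
after turn [-0.12  0.06  0.41]
```

Request:
step_arm:
  plan:
    - [-0.1,0.05,0.15,0,255]
    - [0,0,0.1,0,255]
    - [0,0,0.1,0,255]
    - [0,0,0.1,0,255]
    - [0,0,0,0,255]

```text
time: 19.58
tool_pos: [448.0, 332.1, 37.6]
eef_rot: [0.001, 0.978, 0.208, 0.0]
contact_force: [-3.0, -3.3, 11.7]
gripper_width: 57.6
grasp_force: 30.0
```

Request:
step_arm:
  plan:
    - [0,0,0,0,95]
    - [0,0,0,0,70]
    - [0,0,0,0,40]
    - [0,0,0,0,0]
    - [0,0,-1,0,0]
    - [0,0,-3,0,0]
    - [0,0,-4,0,0]
    - [0,0,-4,0,0]
    - [0,0,0,0,0]

```text
time: 20.7
tool_pos: [449.9, 334.1, 160.1]
eef_rot: [-0.001, 0.978, 0.208, 0.003]
contact_force: [0.1, 0.2, -0.2]
gripper_width: 91.9
grasp_force: 0.0
```

```bash
python3 go.py 632.5 -138 150 23.7
python3 - <<'E'
from h import *
s=ctrl.get_state(); t=ctrl.get_image("wrist"); w=world(t,s)
m=(w[...,2]>46)&(w[...,2]<66)&(abs(w[...,0]-448)<45)&(abs(w[...,1]-332)<45); q=w[m]
print(len(q),q.mean(0).round(1) if len(q) else 0)
E
```

```text
t 20.7 p [449.9 334.1 160.1] yaw 24.0 tilt [ 0.006  0.004 -1.   ] w 91.9 gf 0.0 F [ 0.1  0.2 -0.2] q [-0.13  0.51 -0.72  1.86  0.42  0.92 -2.19]
before turn [-2.52 50.56  0.94] turn 0.005
after turn [-2.25 50.57  1.01]
4086 [451.3 332.7  55.6]
```

The canister is placed, with its top at 55.6 mm and within 3 mm of centre. Back for the pad box.

Request:
step_arm:
  plan:
    - [-0.2,4.5,0,0,0]
    - [-0.2,5.5,0,0,0]
    - [-0.2,5.5,0,0,0]
    - [-0.2,5.5,0,0,0]
    - [-0.2,5.5,0,0,0]
    - [-0.2,5.5,0,0,0]
    - [-0.2,5.5,0,0,0]
    - [-0.2,5.5,0,0,0]
    - [-0.2,4.5,0,0,0]
    - [-0.4,3,0,0,0]

```text
time: 22.0
tool_pos: [632.6, -141.1, 154.3]
eef_rot: [-0.0, 0.978, 0.207, -0.001]
contact_force: [-0.1, 0.2, -0.5]
gripper_width: 91.8
grasp_force: 0.0
```

Request:
step_arm:
  plan:
    - [0,0,0,0,0]
    - [0,0,0,0,0]

```text
time: 22.25
tool_pos: [632.3, -136.5, 155.1]
eef_rot: [-0.001, 0.978, 0.208, -0.001]
contact_force: [-0.1, -0.0, -0.1]
gripper_width: 91.4
grasp_force: 0.0
```

```bash
python3 go.py 632.5 -138 32 23.7
```

```text
t 22.25 p [ 632.3 -136.5  155.1] yaw 24.06 tilt [-0.002  0.002 -1.   ] w 91.4 gf 0.0 F [-0.1 -0.  -0.1] q [ 0.6   0.64 -0.61  1.63  0.41  1.01 -1.29]
before turn [-0.03  0.17 12.31] turn 0.006
after turn [-0.04  0.14 12.31]
```

Request:
step_arm:
  plan:
    - [0,0.15,4,0,0]
    - [0,0,4,0,0]
    - [0,0,3,0,0]
    - [0,0,1.2,0,0]
    - [0,0,0,0,40]
    - [0,0,0,0,70]
    - [0,0,0,0,100]
    - [0,0,0,0,255]
    - [0,0,0,0,255]
    - [0,0,0,0,255]

```text
time: 23.5
tool_pos: [634.5, -138.7, 35.6]
eef_rot: [-0.0, 0.978, 0.208, 0.001]
contact_force: [-2.6, 2.0, 6.4]
gripper_width: 61.7
grasp_force: 30.0
```

```bash
python3 go.py 656.2 182.5 90 10
```

```text
t 23.5 p [ 634.5 -138.7   35.6] yaw 24.02 tilt [ 0.001  0.    -1.   ] w 61.7 gf 30.0 F [-2.6  2.   6.4] q [ 0.55  0.79 -0.53  1.67  0.51  0.82 -1.36]
before turn [ 15.06 -28.45  -5.42] turn 0.245
after turn [  7.71 -31.25  -5.44]
```

Request:
step_arm:
  plan:
    - [0,0,-1,0,255]
    - [0,0,-3,0,255]
    - [0,0,-3,0,255]
    - [1.5,-2.8,0,0,255]
    - [2,-3.8,0,0,255]
    - [2,-3.8,0,0,255]
    - [2,-3.8,0,0,255]
    - [2,-3.8,0,0,255]
    - [2,-3.8,0,0,255]
    - [2,-3.8,0,0,255]

```text
time: 24.75
tool_pos: [653.0, 149.6, 104.2]
eef_rot: [0.0, 0.978, 0.208, -0.0]
contact_force: [0.7, 0.4, -4.3]
gripper_width: 61.7
grasp_force: 30.0
```

Request:
step_arm:
  plan:
    - [1.7,-2.8,0,0,255]
    - [0,0,0,0.12,255]
    - [0,0,0,0.125,255]
    - [0,0,0,0,255]
    - [0,0,0,0,255]

```text
time: 25.38
tool_pos: [657.2, 181.3, 104.2]
eef_rot: [0.0, 0.996, 0.088, -0.0]
contact_force: [0.9, 0.6, -3.6]
gripper_width: 62.0
grasp_force: 30.0
```

```bash
python3 go.py 658 183 41.6 10
python3 - <<'E'
from h import *
t=ctrl.get_image("top"); cv2.imwrite("pics/t5.png",cv2.resize(t["pixels"][60:240,90:330],None,fx=3,fy=3))
E
```

```text
t 25.38 p [657.2 181.3 104.2] yaw 10.07 tilt [-0. -0. -1.] w 62.0 gf 30.0 F [ 0.9  0.6 -3.6] q [ 0.05  0.74 -0.53  1.56  0.43  0.96 -2.01]
before turn [ 0.11 -0.16  6.26] turn 0.001
after turn [ 0.11 -0.15  6.26]
```

View pics/t5.png

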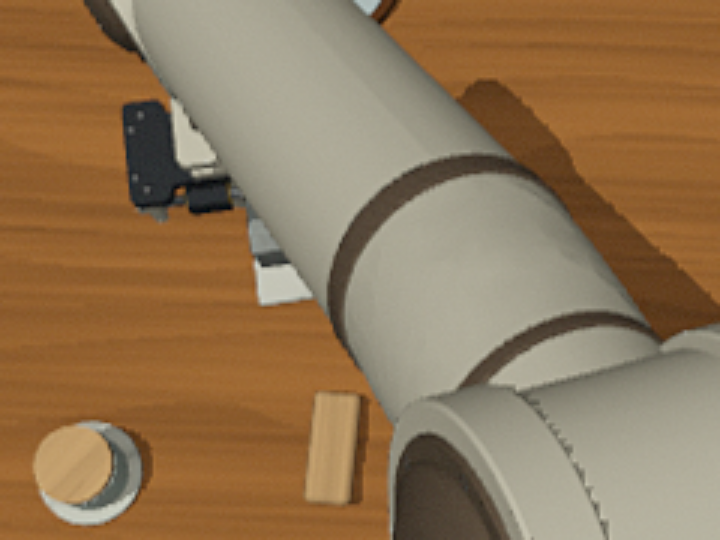

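The canister stands on the big coaster at (85,470). The gripped pad box hangs over the oblong coaster (275,280). Lowering.

Request:
step_arm:
  plan:
    - [0.1,-0.15,1,0,255]
    - [0,0,2.5,0,255]
    - [0,0,1.7,0,255]
    - [0,0,0.6,0,255]
    - [0,0,0.1,0,255]
    - [0,0,0,0,255]
    - [0,0,0,0,255]

```text
time: 26.3
tool_pos: [658.6, 183.7, 46.2]
eef_rot: [-0.0, 0.996, 0.087, 0.001]
contact_force: [1.1, -0.2, -3.2]
gripper_width: 61.8
grasp_force: 30.0
```

```bash
python3 go.py 658 183 41.6 10
```

```text
t 26.3 p [658.6 183.7  46.2] yaw 9.96 tilt [ 0.001  0.    -1.   ] w 61.8 gf 30.0 F [ 1.1 -0.2 -3.2] q [ 0.02  0.81 -0.5   1.58  0.47  0.87 -2.05]
before turn [-0.07  0.06  0.46] turn -0.001
after turn [-0.07  0.06  0.46]
```

Request:
step_arm:
  plan:
    - [-0.05,0.05,0.2,0,255]
    - [0,0,0.1,0,255]
    - [0,0,0.1,0,255]
    - [0,0,0.05,0,255]
    - [0,0,0,0,255]

```text
time: 26.92
tool_pos: [657.5, 182.8, 41.6]
eef_rot: [0.0, 0.996, 0.087, 0.0]
contact_force: [-3.0, -2.5, 5.2]
gripper_width: 61.8
grasp_force: 30.0
```

Request:
step_arm:
  plan:
    - [0,0,0,0,82]
    - [0,0,0,0,60]
    - [0,0,0,0,30]
    - [0,0,0,0,0]
    - [0,0,0,0,0]
    - [0,0,-1,0,0]
    - [0,0,-4,0,0]
    - [0,0,-5,0,0]
    - [0,0,-5,0,0]
    - [0,0,0,0,0]

```text
time: 28.18
tool_pos: [660.6, 184.6, 197.2]
eef_rot: [-0.001, 0.996, 0.087, 0.005]
contact_force: [-0.6, -0.0, -1.0]
gripper_width: 92.1
grasp_force: 0.0
```

Request:
step_arm:
  plan:
    - [-2,5,0,0,0]
    - [-2,5,0,0,0]
    - [-2,5,0,0,0]
    - [-2,5,0,0,0]
    - [-2,5,0,0,0]
    - [-2,5,0,0,0]
    - [-1,5,0,0,0]
    - [0,5,0,0,0]
    - [0,5,0,0,0]
    - [0,0,0,0,0]

```text
time: 29.42
tool_pos: [605.6, -289.5, 189.5]
eef_rot: [0.001, 0.997, 0.083, -0.001]
contact_force: [0.5, 1.0, -0.3]
gripper_width: 91.7
grasp_force: 0.0
```

```bash
python3 go.py
python3 - <<'E'
from h import *
t=ctrl.get_image("top"); w=world(t); cv2.imwrite("pics/t6.png",t["pixels"])
for n,x,y,z in(("tin",503,-309,28),("trinket",481.5,2,38),("canister",448.5,332.5,56),("padbox",656.2,182.5,48)):
    m=(abs(w[...,2]-z)<7)&(abs(w[...,0]-x)<70)&(abs(w[...,1]-y)<70); q=w[m]
    if len(q)>10: print(n,len(q),q.mean(0).round(1),[np.round(a,1) for a in cv2.minAreaRect(q[:,:2].astype(np.float32))],"want",x,y,z)
E
```

```text
t 29.43 p [ 605.6 -289.5  189.5] yaw 9.48 tilt [-0.002 -0.003 -1.   ] w 91.7 gf 0.0 F [ 0.5  1.  -0.3] q [ 0.75  0.61 -0.51  1.54  0.33  1.07 -1.24]
tin 185 [ 502.3 -310.5   27.8] [array([ 503.3, -310.5]), array([31.5, 32.3]), np.float64(75.2)] want 503 -309 28
trinket 294 [ 4.799e+02 -2.000e-01  3.800e+01] [array([ 4.8e+02, -1.0e-01]), array([41.4, 42.8]), np.float64(1.0)] want 481.5 2 38
canister 546 [448.6 329.4  55.5] [array([449. , 329.8]), array([57.3, 56.1]), np.float64(78.6)] want 448.5 332.5 56
padbox 1229 [655.4 179.8  47.8] [array([656.2, 180.1]), array([110.3,  62.2]), np.float64(9.9)] want 656.2 182.5 48
```

View pics/t6.png

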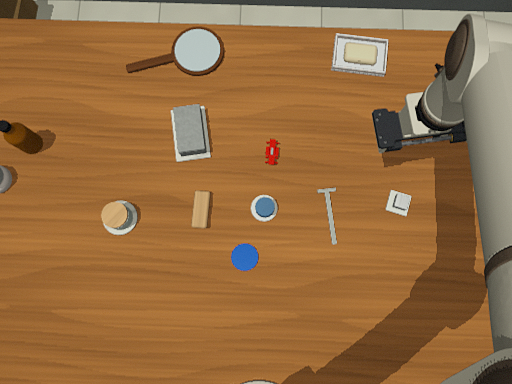

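All four containers stand on their coasters within about 3 mm of centre, at (398,203), (264,207), (118,216) and (191,132). The clip and scraper have not moved and the arm is clear.

```bash
python3 -c "from cell import ctrl; print(ctrl.job_done())"
```

```text
the job is handed in; nothing more can be done
None
```

The tin, trinket box, canister and cotton-pad box each stand within about 3 mm of the centre of their own coasters, the clip and scraper have not moved, and I handed the job in after 29 s of robot time; the hand-in returned no verdict.

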